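# Open the specimen drawer and hold the turntable's index bolt out

### The job

Pull the drawer of the low grey specimen cabinet out to its stop and leave it out. Then take the knob of the sprung index bolt on the turntable in the drawer, pull it straight up as far as it goes, and keep holding it up so that a colleague can turn the disc: finish while still gripping the knob, with the bolt fully drawn. Do not shift or tip the bowl, brush, tape roll and pot on the table.

Things in the scene. Friction and masses are not known exactly. Their poses are not given: they have to be found in the camera images.
- cabinet: low fixed grey cabinet, 260 (x, with the drawer shut) x 300 (y) x 112 mm high, standing on the table. Origin: on the table under the middle of the shut drawer's front face. Its -x axis is the way the drawer comes out (roughly towards the robot); z up. Top plate 12 mm thick, its front edge 15 mm from the origin along +x, its rear edge 260 mm. A jar and a vase, up to 100 mm high, stand on the rear half of the top.
- drawer (a joint): the cabinet's only drawer: slide in m, 0 = shut, 0.16 = fully out, at a hard stop; starts 0 to 20 mm ajar. Friction 3 N plus 6 N per m/s; stays where it is left. Grey front panel 294 mm wide, 15 mm thick, from 14 to 99 mm above the table; the plywood box behind is 258 x 208 mm inside, its 6 mm walls rise to 64 mm above the table.
- drawer_handle (a point): middle of the drawer's handle, a level steel bar 11 mm thick and 110 mm long, along the cabinet's y, 88 mm above the table (24 mm below the cabinet's top). Its centre line stands 45 mm off the front panel (39 mm clear gap), free from above; two stems 45 mm either side of the middle. Axes as the cabinet's.
- knob_grip (a point): centre of the index bolt's knob: upright black plastic cylinder, 25 mm diameter, 16 mm high, on a 14 mm neck. 84 mm above the table when seated; rises with the bolt. Under the cabinet's top until the drawer is out; then 65 to 110 mm in front of the top's edge. z up; its -x points radially out from the turntable's centre, up to 1.1 rad either way from the cabinet's -x.
- knob: the same knob as a body. Origin: on the bolt's axis, 25.5 mm below point knob_grip; same axes. 26 mm below knob_grip is the top of the bolt's aluminium bracket (30 mm wide). Nearby only the drawer's front panel (inner face at least 50 mm from the bolt's axis, top 15 mm above knob_grip) and box walls (20 mm below knob_grip, at least 45 mm off in front, 60 mm at the sides) stand higher.
- plunger (a joint): the sprung index bolt: vertical slide in m, 0 = seated, nose 8 mm deep in its hole in the rim of the disc; 0.014 = fully drawn, against a hard stop. A spring pushes it down with 6 N when seated, rising evenly to 12 N when fully drawn; friction 0.5 N. It snaps back when released.
- seat_hole (a point): mouth of the seat hole in the top of the steel disc (166 mm diameter), under the bolt, 38 mm above the table. The turntable is clamped in the drawer at a heading that differs each time: the bolt is at the drawer's front middle or up to 67 mm to either side and 41 mm farther back. It does not turn under ordinary forces.
- bowl: loose terracotta bowl, 90 mm diameter, 40 mm high, on the table beside the drawer's path. Origin: centre of its underside. Leave alone.
- brush: loose wooden brush, 170 mm long, lying along its x on the table on the other side of the drawer's path. Origin: its underside. Leave alone.
- tape: loose roll of paper tape lying flat, 90 mm diameter, 22 mm high. Origin: centre of its underside. Leave alone.
- pot: loose round terracotta pot, 84 mm diameter, 80 mm high. Origin: centre of its underside. Leave alone.

How it is judged:
By the outcome, as a careful person would: the job done as asked, in the order asked, and still so for the second after the job is handed in, while the arm keeps its last pose, push and grip.
It also fails if it takes over 43 s, if anything falls off the work surface, if the arm or the gripper's body presses on something with over 40 N, if the wrist force passes 120 N, or if a joint passes its speed limit or range.

### The arm

A 7-joint arm with a two-finger parallel gripper is mounted at the origin on the work surface. World frame = base frame: x ahead of the robot, y to its left, z up, the work surface at z = 0. Lengths are in m, angles in degrees, forces in N, time in s.
With the tool pointing down it reaches from about 0.425 to 0.925 m from the base axis. Payload 6.8 kg.
Tool frame: the origin (TCP) lies midway between the tips of the shut fingers; the grasp point (between the pads) lies 19 mm behind it; x points along the fingers, y is the direction in which the jaws open and shut, and the axes are right-handed (so a half turn about x gives the same grasp; the last joint's range is limited). The gripper opens to 85 mm and grips with 20 to 120 N. Pads are 22 mm wide; open, the fingers measure 114 mm over their backs; the gripper's body (76 mm by 85 mm) begins 54 mm behind the grasp point. The pads swing forward as they close: fully open they stand 13 mm farther back than shut.
Start: joints at [-79.303, 27.33, 1.283, 89.118, -0.659, 63.558, -4.761], TCP at [0.196, 0.646, 0.231] pointing down, gripper open.
Joint ranges: [-169.35, 169.35], [-19.33, 120.38], [-80.79, 83.38], [13.8, 139.57], [-78.32, 258.32], [9.67, 109.79], [-169.56, 169.56]. Speed limits (degrees/s): [136.94, 136.94, 180, 180, 180, 180, 180].

### API

Orientations are given as a 3x3 rotation matrix whose columns are the frame's x, y, z axes.
In Python, from plant import bot gives the robot as it stands.
- The arm moves only by the shell command python3 -m creep 'ROWS' [FORCE]. ROWS is a JSON object of lists of equal length, an entry for each row: "turn": the turn, a rotation vector about the tool's x, y, z normalised to -1 to 1, where 1 is 0.08 rad, a list of three; "delta_pos": the shift along the tool's x, y, z normalised to -1 to 1, where 1 is 0.05 m, a list of three; "grip": the gripper command: -1 is fully open, 1 is shut, values between are in proportion. A call has exactly 10 rows; each row shifts and turns the commanded pose from where the row before left it, along the tool's axes as they then stand; what a row does not reach is not made up. A row lasts 1/10 s, in which the tool goes at most 50 mm and 8.59 degrees, less where a joint would pass 70% of its speed; a pose out of reach is approached as far as the arm can. A call with a number of a shift or a turn outside -1 to 1 is refused whole. A call with a gripper value outside its range is refused whole. The fingers move at their own pace and stop on an object; FORCE is the grip in N (left out, the last holds). Time passes only in rows, so rows that do not move let the fingers close, or fill a call up. It gives the time, the measured TCP pose, the force and the opening at its end, in the units of the state.
- bot.get_state(): the state, without advancing time (a new reading comes with each control period).
- bot.camera(name): name is "side" or "top"; returns the picture (420x560x3 uint8, red, green, blue); there is no depth.
- bot.camera_model(name): a dict with "vertical_fov" (degrees; the focal length in pixels is half the picture's height over the tangent of half this angle, whatever the lens; pixels are square), "cx", "cy" (the principal point, pixels), "position" and "attitude" of the camera in the world. Camera axes: x right, y down, z forward; pixel columns grow to the right and rows downward; lengths in m; the calibration is good to about 2 mm. A picture is of the moment at which its call begins. camera_model takes no time and is no camera call.
- bot.close_job(): hands the job in, once; it reports no verdict.
Trained networks look in the newest picture that a camera, given by its name, has taken for a name from the list of things; names that differ only in an ending like _2 or _b are one class to them, and where a whole thing is asked for, a point or a joint stands for the part that bears it (a point fixed in the world has none). Each returns a list of dicts, best first, with "conf" (0 to 1); they miss things now and then, are a little off and sometimes report something else, mostly with a low value. They report only what shows in the picture. A call takes as long as a camera call.
- bot.boxes_of(camera, query): "box" ([centre column, centre row, width, height] in pixels, round what is visible of it).
- bot.mark_of(camera, query): "centre" ([row, column] in pixels: a listed point, or the origin of a listed thing).
The state is a dict: "time": time; "qpos": joint angles; "joint_vel": joint speeds; "joint_torque": joint torques, N m; "tcp_pos": TCP position; "eef_rot": TCP orientation; "wrist_force": force on the tool from outside, world axes, zero at the start; "torque": the same for the moment, N m; "gripper_width": finger opening in m.
Only numpy, scipy, OpenCV 4.12 (cv2) and the standard library are available. Lean on these libraries where they do the work, as an engineer would, in place of code of your own. Each camera call takes 0.05 s, during which the arm holds its last target.

## Working session

There is one attempt and no reset: what is moved stays moved. The work goes in short steps, Python scripts to look and compute and a shell command to move; the robot and the scene stay as the last step left them, time stands still between calls to the robot, and variables do not carry over. Pictures are saved under pics/ and viewed, and the job is handed in when it is done.

```bash
ls -la; mkdir -p pics
python3 - <<'E'
from plant import bot
import cv2, json
s=bot.get_state(); print({k:s[k] for k in ('time','tcp_pos','eef_rot','wrist_force','gripper_width')})
for c in ('side','top'):
    im=bot.camera(c); cv2.imwrite(f'pics/{c}0.png',im[:,:,::-1]); print(c,bot.camera_model(c))
    for q in ('drawer_handle','cabinet','bowl','brush','tape','pot'):
        print(q,[(r['conf'],r['centre']) for r in bot.mark_of(c,q)[:2]])
E
```

```text
total 12
drwxr-xr-x  3 agent agent 4096 Dec  6 19:09 .
drwxr-xr-x 23 root  root  4096 Dec  6 19:09 ..
drwxr-xr-x  2 agent agent 4096 Dec  6 19:09 pics
{'time': 0.0, 'tcp_pos': array([0.19596997, 0.64532981, 0.23033649]), 'eef_rot': array([[-3.90432820e-04,  2.90558511e-01,  9.56857147e-01],
       [-1.73275775e-03,  9.56855587e-01, -2.90558744e-01],
       [-9.99998423e-01, -1.77144531e-03,  1.29879688e-04]]), 'wrist_force': array([0.30053151, 0.10000261, 0.12492947]), 'gripper_width': 0.08548881634901921}
side {'vertical_fov': 47.05096060631715, 'cx': 285.0977973146091, 'cy': 207.32186213480392, 'position': array([ 0.00410147, -0.94056811,  0.96630689]), 'attitude': array([[ 0.85059375, -0.32757996,  0.41131696],
       [-0.52546659, -0.55836075,  0.64196428],
       [ 0.01936862, -0.76218412, -0.64707049]])}
drawer_handle []
cabinet [(0.76, [209.7, 314.3])]
bowl [(0.7, [191.2, 246.3])]
brush [(0.94, [255.2, 367.0])]
tape [(0.55, [173.0, 144.7]), (0.52, [195.6, 343.4])]
pot [(0.6, [360.2, 312.5])]
top {'vertical_fov': 50.68230706627741, 'cx': 282.4419170441296, 'cy': 211.41592868436962, 'position': array([ 0.34258947, -0.051649  ,  1.45711078]), 'attitude': array([[ 0.01866988, -0.98715286,  0.15868415],
       [-0.99981637, -0.01911869, -0.00130209],
       [ 0.00431919, -0.1586307 , -0.98732854]])}
drawer_handle [(0.93, [189.5, 281.1])]
cabinet [(0.56, [177.7, 275.5])]
bowl [(0.77, [222.1, 224.0])]
brush [(0.59, [180.0, 348.1])]
tape [(0.6, [286.1, 134.0])]
pot [(0.87, [265.8, 409.8])]
```

View pics/side0.png

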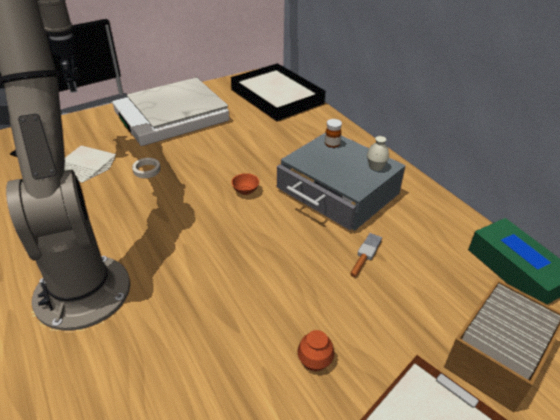

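View pics/top0.png

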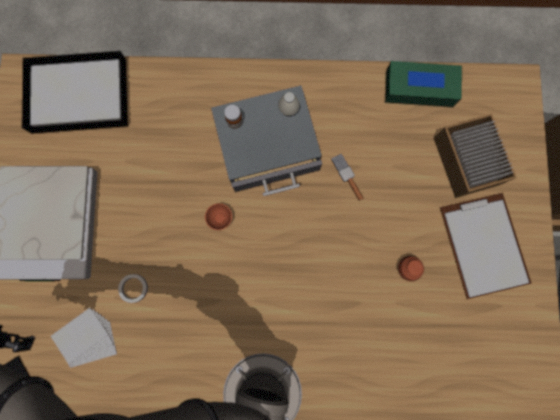

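```bash
cat > h.py <<'E'
import numpy as np, cv2
from plant import bot
def K(c,H=420):
    m=bot.camera_model(c); f=H/2/np.tan(np.radians(m['vertical_fov'])/2); return m,f
def ray(c,u,v):
    m,f=K(c); d=m['attitude']@np.array([(u-m['cx'])/f,(v-m['cy'])/f,1]); return m['position'],d
def onz(c,u,v,z):
    p,d=ray(c,u,v); return p+d*(z-p[2])/d[2]
def proj(c,P):
    m,f=K(c); q=m['attitude'].T@(np.asarray(P)-m['position']); return q[0]/q[2]*f+m['cx'],q[1]/q[2]*f+m['cy']
def tri(pa,pb):
    A=[];b=[]
    for c,(u,v) in (('side',pa),('top',pb)):
        p,d=ray(c,u,v); d=d/np.linalg.norm(d); M=np.eye(3)-np.outer(d,d); A.append(M); b.append(M@p)
    return np.linalg.lstsq(np.vstack(A),np.hstack(b),rcond=None)[0]
E
python3 - <<'E'
from h import *
np.set_printoptions(precision=4,suppress=True)
im=cv2.imread('pics/top0.png'); cv2.imwrite('pics/top0z.png',cv2.resize(im[70:220,200:370],None,fx=4.5,fy=4,interpolation=2)[:,:800])
im=cv2.imread('pics/side0.png'); cv2.imwrite('pics/side0z.png',cv2.resize(im[110:240,260:420],None,fx=4.5,fy=4.5,interpolation=2))
print('handle',onz('top',281.1,189.5,.088))
for n,a,b,z in (('bowl',(246.3,191.2),(224,222.1),0),('pot',(312.5,360.2),(409.8,265.8),0),('brush',(367,255.2),(348.1,180),0),('tape',(144.7,173),(134,286.1),0)):
    print(n,onz('side',*a,z),onz('top',*b,z),tri(a,b))
E
```

```text
handle [ 0.6325 -0.0479  0.088 ]
bowl [0.5528 0.1494 0.    ] [0.5372 0.1394 0.    ] [0.5401 0.1356 0.0137]
pot [ 0.3915 -0.4668  0.    ] [ 0.4049 -0.473   0.    ] [ 0.3983 -0.4695  0.0006]
brush [ 0.7069 -0.2726 -0.    ] [ 0.6882 -0.2727 -0.    ] [ 0.6933 -0.2756  0.0077]
tape [0.3061 0.407  0.    ] [0.3228 0.4221 0.    ] [ 0.3171  0.4299 -0.0182]
```

```bash
sleep 1; ls pics
```

```text
side0.png
side0z.png
top0.png
top0z.png
```

View pics/top0z.png

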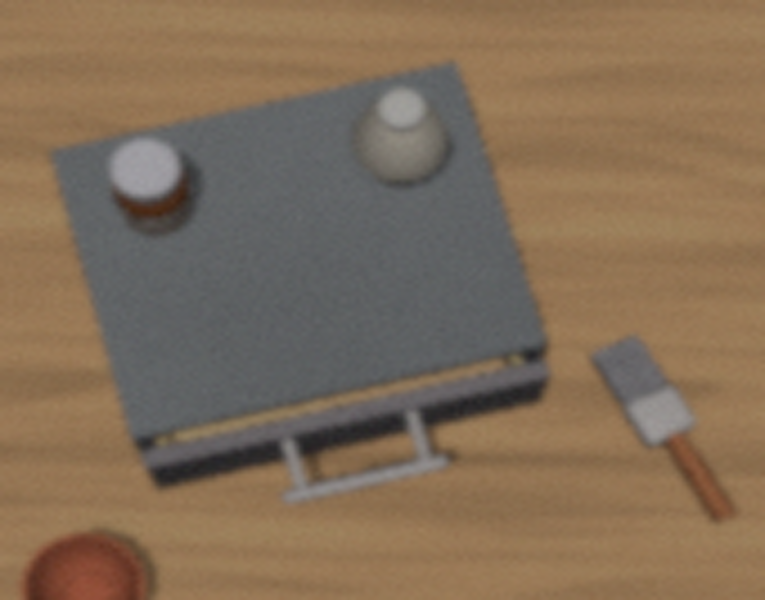

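View pics/side0z.png

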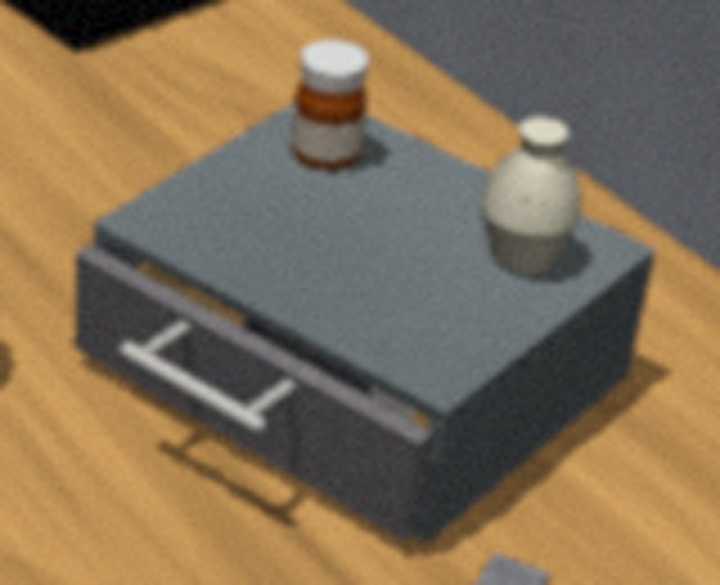

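Run:
```python
from h import *
np.set_printoptions(precision=4,suppress=True)
T=[(200+a/4.5,70+b/4) for a,b in ((55,152),(455,65),(545,348),(143,438))]
S=[(260+a/4.5,110+b/4.5) for a,b in ((285,105),(652,252),(440,412),(97,222))]
PT=np.array([onz('top',*p,.112) for p in T]);PS=np.array([onz('side',*p,.112) for p in S])
print(PT,PS)
for P in (PT,PS): print([np.linalg.norm(P[i]-P[i-3]) for i in range(4)])
for a,b in zip(S,T): print(tri(a,b))
a,b=(287.8,187.3),(263.8,194); c,d=(318.2,204.2),(298.9,185.5)
for s,t in ((a,b),(c,d)): print(onz('side',*s,.088),onz('top',*t,.088),tri(s,t))
```

```text
[[ 0.8885  0.1767  0.112 ]
 [ 0.9679 -0.1059  0.112 ]
 [ 0.7339 -0.1714  0.112 ]
 [ 0.6561  0.1058  0.112 ]] [[ 0.859   0.168   0.112 ]
 [ 0.9674 -0.1124  0.112 ]
 [ 0.7351 -0.1745  0.112 ]
 [ 0.6585  0.1081  0.112 ]]
[np.float64(0.2935955151683175), np.float64(0.24303856415210057), np.float64(0.287936878217604), np.float64(0.24291982232115297)]
[np.float64(0.3006557300690002), np.float64(0.2404754556863171), np.float64(0.2927683667515673), np.float64(0.20927463971373586)]
[0.8834 0.1831 0.0995]
[ 0.9719 -0.1069  0.1065]
[ 0.7357 -0.1722  0.1098]
[0.6561 0.1053 0.1144]
[0.6174 0.0046 0.088 ] [0.617  0.0062 0.088 ] [0.6177 0.0061 0.0868]
[ 0.6508 -0.1051  0.088 ] [ 0.6465 -0.1039  0.088 ] [ 0.6484 -0.1048  0.0882]
```

```bash
python3 -m creep '{"turn":[[1,0,0],[1,0,0],[1,0,0],[1,0,0],[1,0,0],[1,0,0],[1,0,0],[1,0,0],[1,0,0],[1,0,0]],"delta_pos":[[0,0,0],[0,0,0],[0,0,0],[0,0,0],[0,0,0],[0,0,0],[0,0,0],[0,0,0],[0,0,0],[0,0,0]],"grip":[-0.06,-0.06,-0.06,-0.06,-0.06,-0.06,-0.06,-0.06,-0.06,-0.06]}' 60
cat > go.py <<'E'
from h import *
import sys
def rel(tgt, yaw=15.5):
    s=bot.get_state(); R=s['eef_rot']; p=s['tcp_pos']
    ty=np.array([np.cos(np.radians(yaw)),np.sin(np.radians(yaw)),0]); tx=np.array([0,0,-1.])
    Rt=np.column_stack([tx,ty,np.cross(tx,ty)])
    from scipy.spatial.transform import Rotation as Ro
    print('t',round(s['time'],2),'tcp',p.round(4),'w',round(s['gripper_width'],4),'F',s['wrist_force'].round(1))
    print('turn units',(Ro.from_matrix(R.T@Rt).as_rotvec()/.08).round(3))
    print('shift units now-frame',(R.T@(tgt-p)/.05).round(3),' target-frame',(Rt.T@(tgt-p)/.05).round(3))
if __name__=='__main__':
    rel(np.array([float(a) for a in sys.argv[1:4]]),*[float(a) for a in sys.argv[4:5]])
E
python3 go.py 0.6325 -0.0495 0.2
```

```text
time: 1.7
tcp_pos: [0.196, 0.6459, 0.2313]
eef_rot: [[-0.0, 0.89, 0.455], [0.0, 0.455, -0.89], [-1.0, -0.0, -0.0]]
wrist_force: [-0.2, 0.1, -0.5]
gripper_width: 0.0449
t 1.7 tcp [0.196  0.6459 0.2313] w 0.0449 F [-0.2  0.1 -0.5]
turn units [ 2.528e+00 -1.000e-03  0.000e+00]
shift units now-frame [ 0.625  1.438 16.358]  target-frame [ 0.627  4.695 15.735]
```

```bash
python3 -m creep '{"turn":[[1,0,0],[1,0,0],[0.53,0,0],[0,0,0],[0,0,0],[0,0,0],[0,0,0],[0,0,0],[0,0,0],[0,0,0]],"delta_pos":[[0,0,0],[0,0,0],[0,0,0],[0,0.1,0.4],[0,0.24,0.79],[0,0.24,0.79],[0,0.24,0.79],[0,0.24,0.79],[0,0.24,0.79],[0,0.24,0.79]],"grip":[-0.06,-0.06,-0.06,-0.06,-0.06,-0.06,-0.06,-0.06,-0.06,-0.06]}'
python3 go.py 0.6325 -0.0495 0.2
```

```text
time: 2.7
tcp_pos: [0.3404, 0.4179, 0.2316]
eef_rot: [[0.0, 0.963, 0.27], [0.001, 0.27, -0.963], [-1.0, 0.0, -0.001]]
wrist_force: [0.5, 0.5, -0.2]
gripper_width: 0.0451
t 2.7 tcp [0.3404 0.4179 0.2316] w 0.0451 F [ 0.5  0.5 -0.2]
turn units [ 0.04  -0.007 -0.005]
shift units now-frame [ 0.627  3.097 10.579]  target-frame [ 0.632  3.131 10.568]
```

```bash
python3 -m creep '{"turn":[[0.04,0,0],[0,0,0],[0,0,0],[0,0,0],[0,0,0],[0,0,0],[0,0,0],[0,0,0],[0,0,0],[0,0,0]],"delta_pos":[[0,0.24,0.79],[0,0.27,0.9],[0,0.27,0.9],[0,0.27,0.9],[0,0.27,0.9],[0,0.27,0.9],[0,0.27,0.9],[0,0.27,0.9],[0,0.27,0.9],[0,0.27,0.8]],"grip":[-0.06,-0.06,-0.06,-0.06,-0.06,-0.06,-0.06,-0.06,-0.06,-0.06]}'
python3 go.py 0.6325 -0.0495 0.12
python3 - <<'E'
from h import *
for c in ('side','top'):
    im=bot.camera(c); cv2.imwrite(f'pics/{c}1.png',im[:,:,::-1])
    print([(r['conf'],r['centre']) for r in bot.mark_of(c,'drawer_handle')[:2]])
im=cv2.imread('pics/top1.png'); cv2.imwrite('pics/top1z.png',cv2.resize(im[70:270,190:390],None,fx=3,fy=3,interpolation=2)[:,:800])
im=cv2.imread('pics/side1.png'); cv2.imwrite('pics/side1z.png',cv2.resize(im[80:240,220:420],None,fx=3.5,fy=3.5,interpolation=2))
E
```

```text
time: 3.7
tcp_pos: [0.5868, 0.0292, 0.2316]
eef_rot: [[0.001, 0.964, 0.266], [0.0, 0.266, -0.964], [-1.0, 0.001, 0.0]]
wrist_force: [-0.0, 0.7, 0.9]
gripper_width: 0.0452
t 3.7 tcp [0.5868 0.0292 0.2316] w 0.0452 F [-0.   0.7  0.9]
turn units [-0.011  0.002 -0.009]
shift units now-frame [2.233 0.461 1.76 ]  target-frame [2.233 0.461 1.76 ]
[(0.74, [196.6, 303.6]), (0.62, [194.8, 346.1])]
[(0.85, [188.9, 281.1])]
```

View pics/side1z.png

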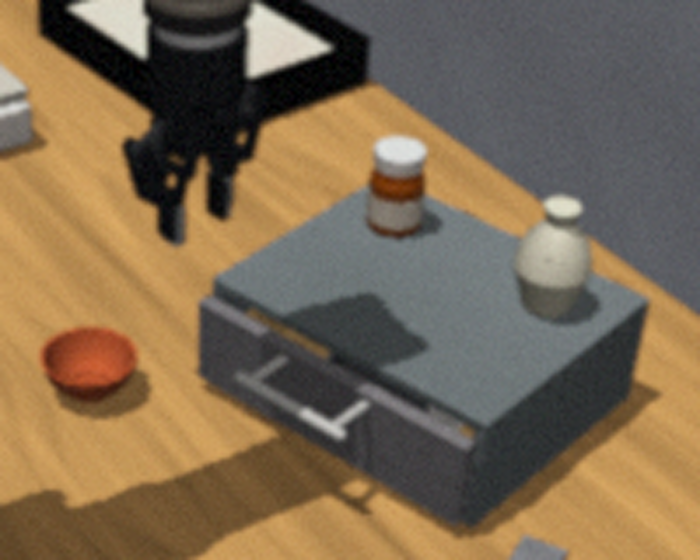

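View pics/top1z.png

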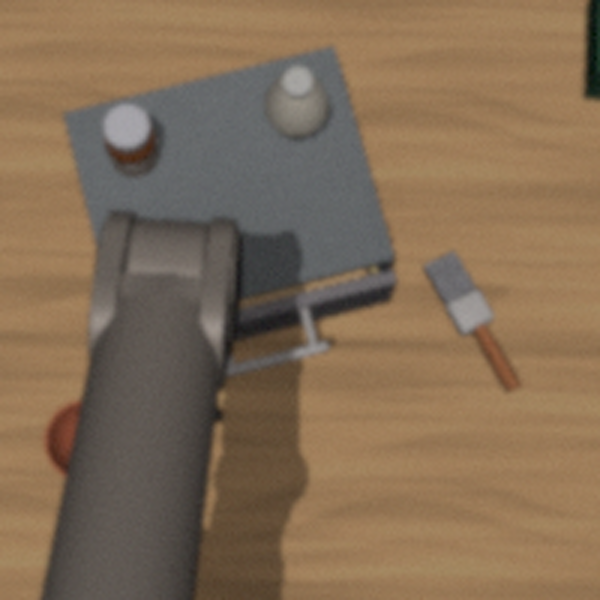

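```bash
python3 -m creep '{"turn":[[0,0,0],[0,0,0],[0,0,0],[0,0,0],[0,0,0],[0,0,0],[0,0,0],[0,0,0],[0,0,0],[0,0,0]],"delta_pos":[[0,0.11,0.44],[0,0.12,0.44],[0,0.12,0.44],[0,0.11,0.44],[0.4,0,0],[0.5,0,0],[0.5,0,0],[0.5,0,0],[0.2,0,0],[0,0,0]],"grip":[-0.06,-0.06,-0.06,-0.06,-0.06,-0.06,-0.06,-0.06,-0.06,-0.06]}'
python3 go.py 0.6325 -0.0495 0.069
python3 - <<'E'
from h import *
for c in ('side',):
    im=bot.camera(c); cv2.imwrite(f'pics/{c}2.png',im[:,:,::-1])
im=cv2.imread('pics/side2.png'); cv2.imwrite('pics/side2z.png',cv2.resize(im[120:240,250:390],None,fx=5,fy=5,interpolation=2))
E
```

```text
time: 4.9
tcp_pos: [0.6303, -0.0454, 0.125]
eef_rot: [[-0.003, 0.963, 0.269], [0.001, 0.269, -0.963], [-1.0, -0.003, -0.001]]
wrist_force: [1.3, 1.7, -0.4]
gripper_width: 0.0458
t 4.9 tcp [ 0.6303 -0.0454  0.125 ] w 0.0458 F [ 1.3  1.7 -0.4]
turn units [ 0.024 -0.018  0.035]
shift units now-frame [1.12  0.022 0.093]  target-frame [1.12  0.019 0.091]
```

View pics/side2z.png

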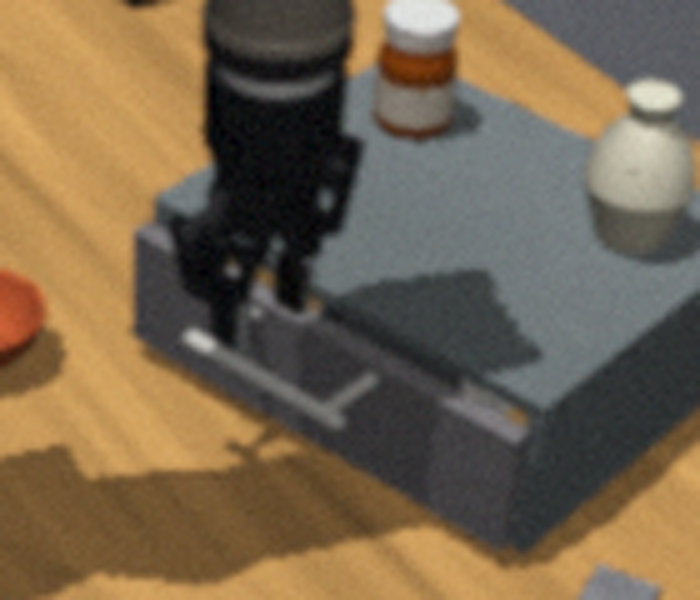

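Run:
```python
from h import *
y=np.array([.963,.269,0])
f=lambda P:tuple((np.array(proj('side',P))-[250,120])*5)
p=np.array([.6303,-.0454,.125]);print(f(p),[f(p+s*y*.023) for s in(-1,1)],[f(p-[0,0,-.006]+s*y*.023) for s in(-1,1)],f([.6325,-.0495,.088]))
```

```text
(np.float64(256.0213719995096), np.float64(324.95806789503433)) [(np.float64(229.2197372425005), np.float64(342.8315979572419)), (np.float64(282.31840616922767), np.float64(307.4210469244599))] [(np.float64(229.57931193015668), np.float64(334.4515441326723)), (np.float64(282.8199502326146), np.float64(299.1000041861854))] (np.float64(260.44806103148545), np.float64(378.0603604413624))
```

```bash
python3 -m creep '{"turn":[[0.02,-0.02,0.04],[0,0,0],[0,0,0],[0,0,0],[0,0,0],[0,0,0],[0,0,0],[0,0,0],[0,0,0],[0,0,0]],"delta_pos":[[0.1,0.02,0.09],[0.2,0,0],[0.25,0,0],[0.25,0,0],[0.2,0,0],[0.12,0,0],[0,0,0],[0,0,0],[0,0,0],[0,0,0]],"grip":[-0.06,-0.06,-0.06,-0.06,-0.06,-0.06,-0.06,0.8,1,1]}' 60
python3 go.py 0.6325 -0.0495 0.069
```

```text
time: 5.95
tcp_pos: [0.6346, -0.0513, 0.0711]
eef_rot: [[0.005, 0.964, 0.266], [-0.001, 0.266, -0.964], [-1.0, 0.005, 0.002]]
wrist_force: [1.4, 0.2, 1.1]
gripper_width: 0.0091
t 5.95 tcp [ 0.6346 -0.0513  0.0711] w 0.0091 F [1.4 0.2 1.1]
turn units [-0.019  0.025 -0.061]
shift units now-frame [ 0.041 -0.031 -0.046]  target-frame [ 0.042 -0.031 -0.046]
```

```bash
python3 -m creep '{"turn":[[0,0,0],[0,0,0],[0,0,0],[0,0,0],[0,0,0],[0,0,0],[0,0,0],[0,0,0],[0,0,0],[0,0,0]],"delta_pos":[[0,0,0],[0,-0.05,0],[0,-0.1,0],[0,-0.15,0],[0,-0.2,0],[0,-0.2,0],[0,-0.2,0],[0,-0.15,0],[0,-0.1,0],[0,0,0]],"grip":[1,1,1,1,1,1,1,1,1,1]}' 60
python3 go.py 0.6325 -0.0495 0.069
```

```text
time: 6.95
tcp_pos: [0.577, -0.0677, 0.0709]
eef_rot: [[0.003, 0.964, 0.264], [-0.001, 0.264, -0.964], [-1.0, 0.003, 0.002]]
wrist_force: [-0.8, -1.8, 10.3]
gripper_width: 0.0089
t 6.95 tcp [ 0.577  -0.0677  0.0709] w 0.0089 F [-0.8 -1.8 10.3]
turn units [-0.037  0.019 -0.034]
shift units now-frame [ 0.041  1.166 -0.058]  target-frame [ 0.038  1.166 -0.054]
```

Run:
```python
from h import *
for c in ('side',):
    im=bot.camera(c); cv2.imwrite(f'pics/{c}3.png',im[:,:,::-1])
im=cv2.imread('pics/side3.png'); cv2.imwrite('pics/side3z.png',cv2.resize(im[120:240,250:390],None,fx=5,fy=5,interpolation=2))
```

```text
(no output)
```

View pics/side3z.png

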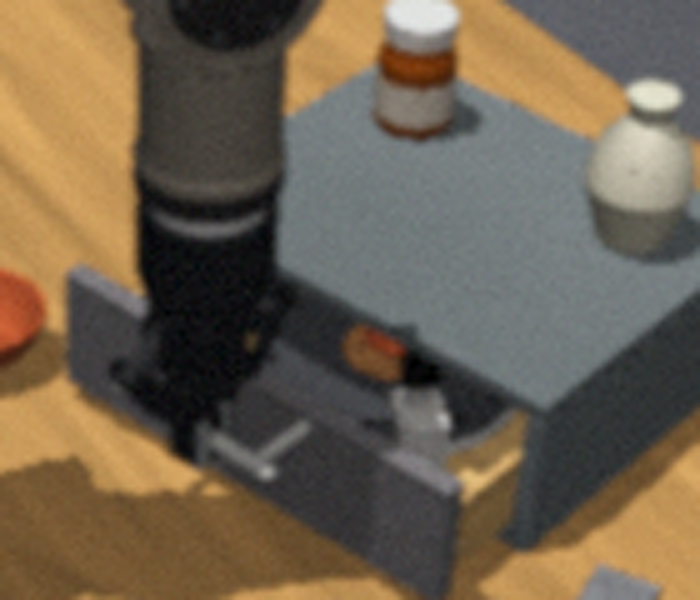

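```bash
python3 -m creep '{"turn":[[0,0,0],[0,0,0],[0,0,0],[0,0,0],[0,0,0],[0,0,0],[0,0,0],[0,0,0],[0,0,0],[0,0,0]],"delta_pos":[[0,-0.1,0],[0,-0.2,0],[0,-0.2,0],[0,-0.2,0],[0,-0.2,0],[0,-0.2,0],[0,-0.2,0],[0,-0.1,0],[0,-0.1,0],[0,-0.05,0]],"grip":[1,1,1,1,1,1,1,1,1,1]}'
python3 go.py 0.6325 -0.0495 0.069
```

```text
time: 8.0
tcp_pos: [0.5039, -0.0886, 0.0709]
eef_rot: [[0.006, 0.964, 0.264], [-0.002, 0.264, -0.964], [-1.0, 0.006, 0.003]]
wrist_force: [3.9, -2.6, 7.9]
gripper_width: 0.0088
t 8.0 tcp [ 0.5039 -0.0886  0.0709] w 0.0088 F [ 3.9 -2.6  7.9]
turn units [-0.038  0.04  -0.071]
shift units now-frame [ 0.054  2.687 -0.075]  target-frame [ 0.039  2.687 -0.067]
```

```bash
python3 -m creep '{"turn":[[0,0,0],[0,0,0],[0,0,0],[0,0,0],[0,0,0],[0,0,0],[0,0,0],[0,0,0],[0,0,0],[0,0,0]],"delta_pos":[[0,-0.04,0],[0,-0.04,0],[0,-0.04,0],[0,-0.04,0],[0,-0.04,0],[0,-0.04,0],[0,-0.03,0],[0,-0.03,0],[0,-0.03,0],[0,-0.03,0]],"grip":[1,1,1,1,1,1,1,1,1,1]}'
python3 go.py 0.6325 -0.0495 0.069
```

```text
time: 9.0
tcp_pos: [0.4883, -0.0931, 0.071]
eef_rot: [[0.009, 0.964, 0.265], [-0.002, 0.265, -0.964], [-1.0, 0.008, 0.004]]
wrist_force: [10.8, -1.9, 1.1]
gripper_width: 0.0089
t 9.0 tcp [ 0.4883 -0.0931  0.071 ] w 0.0089 F [10.8 -1.9  1.1]
turn units [-0.032  0.054 -0.103]
shift units now-frame [ 0.064  3.011 -0.078]  target-frame [ 0.04   3.012 -0.07 ]
```

```bash
python3 -m creep '{"turn":[[0,0,0],[0,0,0],[0,0,0],[0,0,0],[0,0,0],[0,0,0],[0,0,0],[0,0,0],[0,0,0],[0,0,0]],"delta_pos":[[0,-0.04,0],[0,-0.04,0],[0,-0.03,0],[0,-0.03,0],[0,-0.02,0],[0,-0.02,0],[0,0,0],[0,0,0],[0,0,0],[0,0,0]],"grip":[1,1,1,1,1,1,1,1,1,1]}'
python3 go.py 0.6325 -0.0495 0.069
```

```text
time: 10.0
tcp_pos: [0.4883, -0.0932, 0.0712]
eef_rot: [[0.024, 0.963, 0.269], [-0.004, 0.269, -0.963], [-1.0, 0.022, 0.01]]
wrist_force: [33.1, 2.0, -29.2]
gripper_width: 0.0088
t 10.0 tcp [ 0.4883 -0.0932  0.0712] w 0.0088 F [ 33.1   2.  -29.2]
turn units [ 0.019  0.123 -0.273]
shift units now-frame [ 0.11   3.01  -0.068]  target-frame [ 0.045  3.012 -0.072]
```

```bash
python3 -m creep '{"turn":[[0,0,0],[0,0,0],[0,0,0],[0,0,0],[0,0,0],[0,0,0],[0,0,0],[0,0,0],[0,0,0],[0,0,0]],"delta_pos":[[0,0.1,0],[0,0.1,0],[0,0,0],[0,0,0],[0,0,0],[0,0,0],[0,0,0],[-0.3,0,0],[-0.5,0,0],[-0.5,0,0]],"grip":[1,1,1,-0.06,-0.06,-0.06,-0.06,-0.06,-0.06,-0.06]}'
python3 go.py 0.6325 -0.0495 0.069
```

```text
time: 11.0
tcp_pos: [0.486, -0.0916, 0.135]
eef_rot: [[0.001, 0.964, 0.265], [-0.001, 0.265, -0.964], [-1.0, 0.001, 0.001]]
wrist_force: [0.8, -0.1, 0.8]
gripper_width: 0.0451
t 11.0 tcp [ 0.486  -0.0916  0.135 ] w 0.0451 F [ 0.8 -0.1  0.8]
turn units [-0.023  0.014 -0.011]
shift units now-frame [ 1.322  3.046 -0.036]  target-frame [ 1.319  3.048 -0.029]
```

```bash
python3 -m creep '{"turn":[[0,0,0],[0,0,0],[0,0,0],[0,0,0],[0,0,0],[0,0,0],[0,0,0],[0,0,0],[0,0,0],[0,0,0]],"delta_pos":[[-0.5,0,0],[-0.6,0,-0.3],[-0.4,0.1,-0.6],[0,0.1,-0.7],[0,0.1,-0.7],[0,0.1,-0.7],[0,0.1,-0.6],[0,0.1,-0.4],[0,0,0],[0,0,0]],"grip":[-0.06,-0.06,-0.06,-0.06,-0.06,-0.06,-0.06,-0.06,-0.06,-0.06]}'
python3 - <<'E'
from h import *
for c in ('side','top'):
    im=bot.camera(c); cv2.imwrite(f'pics/{c}4.png',im[:,:,::-1])
    for q in ('knob_grip','knob','seat_hole','drawer_handle'): print(c,q,[(r['conf'],r['centre']) for r in bot.mark_of(c,q)[:2]])
im=cv2.imread('pics/top4.png'); cv2.imwrite('pics/top4z.png',cv2.resize(im[130:260,210:370],None,fx=4.5,fy=4.5,interpolation=2)[:,:800])
im=cv2.imread('pics/side4.png'); cv2.imwrite('pics/side4z.png',cv2.resize(im[120:250,250:410],None,fx=4.5,fy=4.5,interpolation=2))
E
```

```text
time: 12.0
tcp_pos: [0.4621, 0.1089, 0.2093]
eef_rot: [[0.003, 0.964, 0.266], [-0.001, 0.266, -0.964], [-1.0, 0.002, 0.002]]
wrist_force: [0.5, -0.4, -1.1]
gripper_width: 0.0451
side knob_grip [(0.49, [208.5, 314.1])]
side knob [(0.65, [219.5, 313.3]), (0.45, [214.8, 311.8])]
side seat_hole [(0.69, [217.7, 312.0])]
side drawer_handle [(0.63, [225.6, 268.2])]
top knob_grip []
top knob [(0.41, [190.6, 295.3])]
top seat_hole [(0.72, [268.6, 407.5]), (0.7, [194.3, 300.4])]
top drawer_handle [(0.8, [235.6, 289.2])]
```

View pics/side4z.png

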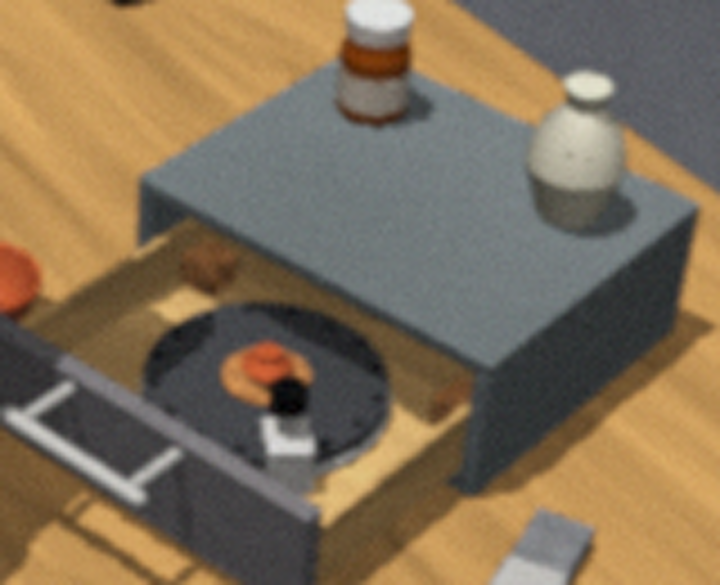

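View pics/top4z.png

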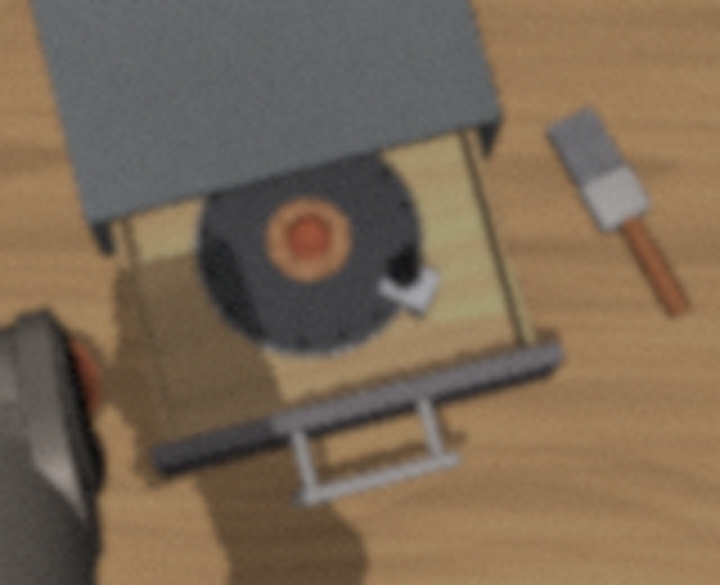

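Run:
```python
from h import *
np.set_printoptions(precision=4,suppress=True)
out={}
for c,(u,v) in (('side',(314,208)),('top',(299.6,189))):
    im=cv2.imread(f'pics/{c}4.png'); g=im.max(2).astype(float)
    w=g[int(v)-7:int(v)+8,int(u)-7:int(u)+8]; 
    print(w.astype(int))
    best=max((t for t in (35,)),key=lambda t:t)
    yy,xx=np.mgrid[0:15,0:15]; m=w<best
    print(c,m.sum(),(xx[m].mean()+int(u)-7,yy[m].mean()+int(v)-7))
a,b=(314.2,208.4),(299.6,189.1)
print(onz('side',*a,.084),onz('top',*b,.084),tri(a,b))
print('handle top', onz('top',289.2,235.6,.088), onz('side',268.2,225.6,.088))
```

```text
[[200 196 193 188 179 171 162 157 171 183 169 138  89  66  70]
 [206 207 204 200 191 174 156 140 159 187 186 161 114  74  72]
 [193 203 200 190 170 140 107 101 126 165 178 164 118  75  71]
 [158 170 171 141 102  64  40  42  54  88 127 144 107  70  74]
 [140 127 107  73  39  17  13  14  11  32  72  87  77  71  71]
 [170 137  95  46  19  20  18  18  20  19  29  49  67  70  70]
 [185 172 137  63  18  13  16  16  19  15  25  48  67  72  72]
 [181 189 154  73  16  14  15  15  13  14  24  44  68  70  73]
 [152 159 135  58  16  11  10  11   6  11  20  48  70  69  73]
 [ 97  98  83  36  21   3   8  15  15   2  25  51  68  76  71]
 [ 73  80  71  48  26  18  17  11  13  26  42  60  66  72  69]
 [ 85 112 128 118  87  51  44  49  47  60  72  78  73  76  71]
 [105 157 187 181 135  95  79  77  85  95 101  96  78  69  71]
 [ 96 156 197 197 152  99  93  91  99 102 115  96  74  74  71]
 [ 90 150 202 202 166 109 100  99 100 113 114 102  82  71  74]]
side 46 (np.float64(313.9347826086956), np.float64(208.06521739130434))
[[ 66  67  64  67  68  65  65  67  66  61  73 101 139 158 165]
 [ 68  66  67  66  
[... 375 characters left out ...]
8  44  32  28  26  26  32  49  88 123 138 141]
 [ 68  70  65  64  44  31  29  29  26  28  56  98 138 148 149]
 [ 65  68  78  83  66  41  29  33  35  38  63 110 147 159 156]
 [ 68  75  97 116 105  75  50  42  42  59  93 126 155 162 158]
 [ 70  81 110 135 137 114  87  71  79 102 124 152 163 161 153]
 [ 70  79 109 134 146 139 126 120 124 141 155 163 163 157 148]
 [ 71  74  90 112 128 139 144 147 152 159 167 165 164 152 141]
 [ 68  72  70  79  96 112 125 139 157 162 164 165 158 145 146]]
top 24 (np.float64(299.1666666666667), np.float64(188.45833333333334))
[ 0.6334 -0.1108  0.084 ] [ 0.6358 -0.1064  0.084 ] [ 0.6367 -0.1065  0.0794]
handle top [ 0.4871 -0.0758  0.088 ] [ 0.4832 -0.1108  0.088 ]
```

Run:
```python
from h import *
np.set_printoptions(precision=4,suppress=True)
a,b=(314.0,207.9),(299.0,188.0)
print(onz('side',*a,.084),onz('top',*b,.084),tri(a,b))
# handle ends
from numpy import array
T=[(210+x/4.5,130+y/4.5) for x,y in ((302,496),(458,459))]; S=[(250+x/4.5,120+y/4.5) for x,y in ((8,412),(143,498))]
for t,s in zip(T,S): print(onz('top',*t,.088),onz('side',*s,.088),tri(s,t))
# cab edge, panel corners
for n,(x,y),z in (('plateL',(92,222),.112),('plateR',(500,122),.112),('panelTopR_in',(556,337),.099),('panelTopL_in',(150,450),.099)):
    print(n,onz('top',210+x/4.5,130+y/4.5,z))
for P in ([.636,-.107,.084],[.636,-.107,.092],[.636,-.107,.076]): print(proj('top',P),proj('side',P))
```

```text
[ 0.6341 -0.1087  0.084 ] [ 0.6393 -0.1044  0.084 ] [ 0.6393 -0.1041  0.0787]
[ 0.472  -0.0386  0.088 ] [ 0.4729 -0.0378  0.088 ] [ 0.4722 -0.0387  0.089 ]
[ 0.4997 -0.1457  0.088 ] [ 0.5043 -0.1464  0.088 ] [ 0.5016 -0.1466  0.089 ]
plateL [0.6566 0.11   0.112 ]
plateR [ 0.7335 -0.1714  0.112 ]
panelTopR_in [ 0.5845 -0.212   0.099 ]
panelTopL_in [0.5006 0.0659 0.099 ]
(np.float64(299.79801998551727), np.float64(189.03929518796247)) (np.float64(314.1927830755555), np.float64(207.33997384038264))
(np.float64(299.9073191468433), np.float64(188.5089890943184)) (np.float64(314.35839253717415), np.float64(205.1785454345104))
(np.float64(299.6899451723444), np.float64(189.5636608948875)) (np.float64(314.0284241043115), np.float64(209.48508164844228))
```

Run:
```python
from h import *
t=np.linspace(0,2*np.pi,40)
A=(.6338,-.1112);B=(.637,-.1055)
k=10
rows=[]
for c,(u0,v0) in (('side',(300,190)),('top',(280,172))):
    im=cv2.imread(f'pics/{c}4.png')[v0:v0+38,u0:u0+38]
    z=cv2.resize(im,None,fx=k,fy=k,interpolation=cv2.INTER_CUBIC); z=cv2.convertScaleAbs(z,alpha=1.5,beta=20)
    o=[z.copy()]
    for X,col in ((A,(0,255,0)),(B,(0,0,255))):
        y=z.copy()
        for h in (.076,.092):
            P=[proj(c,(X[0]+.0125*np.cos(a),X[1]+.0125*np.sin(a),h)) for a in t]
            P=((np.array(P)-[u0,v0]+.5)*k).astype(int); cv2.polylines(y,[P],True,col,1)
        o.append(y)
    rows.append(np.hstack(o[:3])[:, :])
cv2.imwrite('pics/ov1.png',cv2.resize(np.vstack(rows),(798,532),interpolation=cv2.INTER_AREA))
```

```text
(no output)
```

View pics/ov1.png

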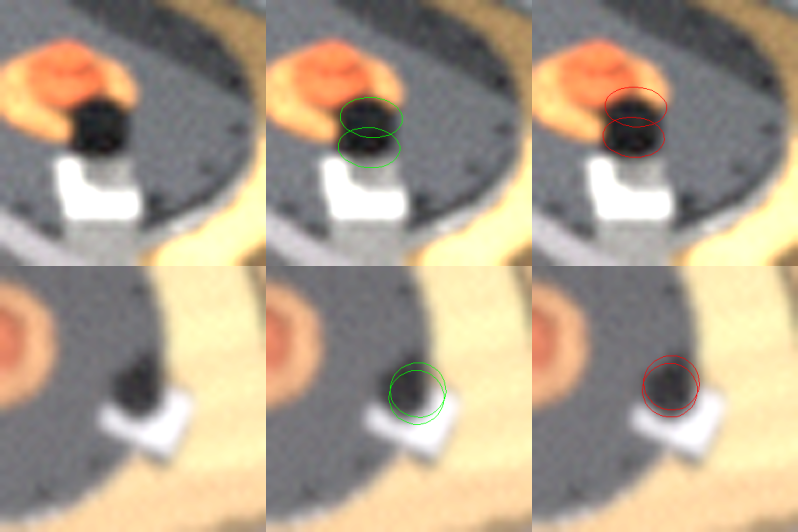

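Run:
```python
from h import *
t=np.linspace(0,2*np.pi,80)
C=(.6666,-.0438);B=(.6355,-.105)
print(onz('top',278.5,183.6,.038))
k=6;rows=[]
for c,(u0,v0) in (('side',(270,180)),('top',(245,145))):
    im=cv2.imread(f'pics/{c}4.png')[v0:v0+70,u0:u0+66]
    z=cv2.resize(im,None,fx=k,fy=k,interpolation=cv2.INTER_CUBIC); z=cv2.convertScaleAbs(z,alpha=1.5,beta=20)
    def circ(X,r,h,col):
        P=[proj(c,(X[0]+r*np.cos(a),X[1]+r*np.sin(a),h)) for a in t]
        P=((np.array(P)-[u0,v0]+.5)*k).astype(int); cv2.polylines(z,[P],True,col,1)
    circ(C,.083,.038,(0,255,0)); circ(C,.075,.038,(255,255,0));circ(C,.075,.084,(255,0,255)); circ(B,.0125,.076,(0,0,255)); circ(B,.0125,.092,(0,0,255))
    rows.append(z)
cv2.imwrite('pics/ov2.png',np.hstack(rows))
```

```text
[ 0.66264746 -0.03889393  0.038     ]
```

View pics/ov2.png

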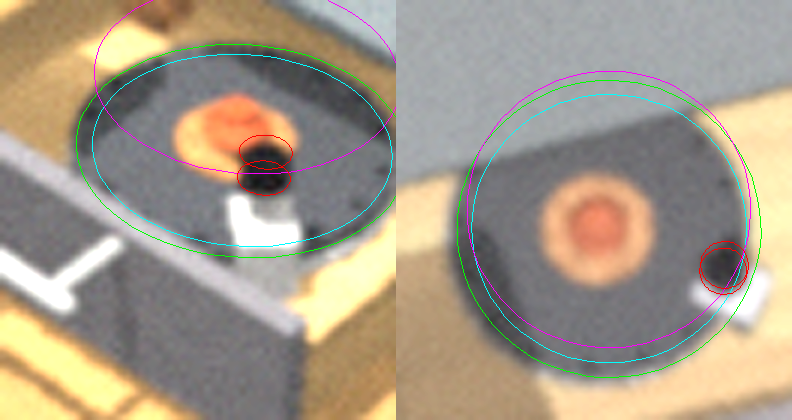

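```bash
python3 go.py 0.635 -0.107 0.14
```

```text
t 12.5 tcp [0.4627 0.1089 0.2096] w 0.0452 F [0.  0.2 0.1]
turn units [-0.028  0.019 -0.041]
shift units now-frame [1.407 2.174 5.076]  target-frame [1.392 2.167 5.083]
```

```bash
python3 -m creep '{"turn":[[-0.03,0.02,-0.04],[0,0,0],[0,0,0],[0,0,0],[0,0,0],[0,0,0],[0,0,0],[0,0,0],[0,0,0],[0,0,0]],"delta_pos":[[0,0.25,0.6],[0,0.33,0.8],[0,0.33,0.8],[0,0.33,0.8],[0,0.33,0.8],[0,0.33,0.7],[0.4,0.27,0.58],[0.5,0,0],[0.5,0,0],[0,0,0]],"grip":[-0.2,-0.2,-0.2,-0.2,-0.2,-0.2,-0.2,-0.2,-0.2,-0.2]}' 80
python3 go.py 0.635 -0.107 0.064
python3 - <<'E'
from h import *
for c in ('side','top'):
    im=bot.camera(c); cv2.imwrite(f'pics/{c}5.png',im[:,:,::-1])
im=cv2.imread('pics/top5.png'); cv2.imwrite('pics/top5z.png',cv2.resize(im[130:260,210:370],None,fx=4.5,fy=4.5,interpolation=2)[:,:800])
im=cv2.imread('pics/side5.png'); cv2.imwrite('pics/side5z.png',cv2.resize(im[120:250,250:410],None,fx=4.5,fy=4.5,interpolation=2))
y=np.array([.9636,.2672,0]);s=bot.get_state()
f=lambda P:(np.array(proj('side',P))-[250,120])*4.5
print('tcp',f(s['tcp_pos']),'knob',f([.635,-.107,.084]),[f(s['tcp_pos']+[0,0,.006]+k*y*.0255) for k in (-1,1)])
E
```

```text
time: 13.5
tcp_pos: [0.6327, -0.1061, 0.136]
eef_rot: [[-0.007, 0.963, 0.268], [0.0, 0.268, -0.963], [-1.0, -0.007, -0.002]]
wrist_force: [-0.2, -0.9, -0.1]
gripper_width: 0.0512
t 13.5 tcp [ 0.6327 -0.1061  0.136 ] w 0.0512 F [-0.2 -0.9 -0.1]
turn units [ 0.007 -0.029  0.081]
shift units now-frame [1.439 0.049 0.034]  target-frame [1.44  0.039 0.031]
tcp [292.37320952 323.69151015] knob [287.55482194 393.55064147] [array([265.78012442, 334.77224425]), array([319.546842  , 297.63770188])]
```

View pics/side5z.png

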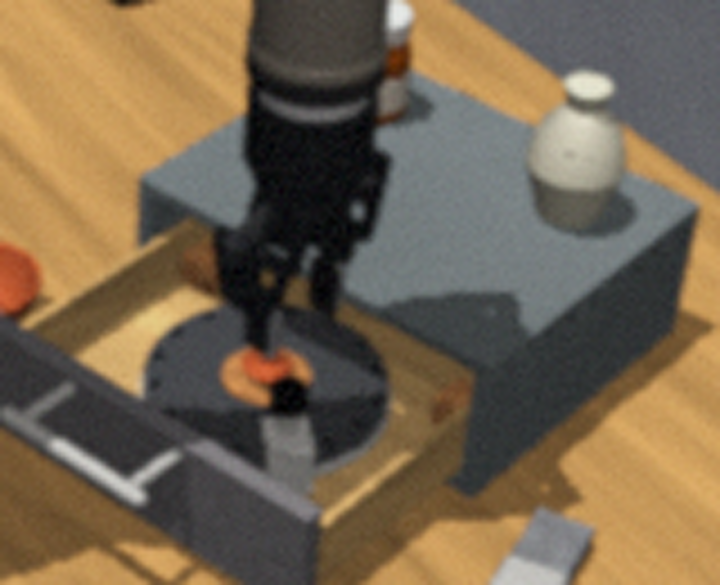

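```bash
python3 -m creep '{"turn":[[0,-0.02,0.04],[0,0,0],[0,0,0],[0,0,0],[0,0,0],[0,0,0],[0,0,0],[0,0,0],[0,0,0],[0,0,0]],"delta_pos":[[0.15,0.04,0.03],[0.2,0,0],[0.2,0,0],[0.2,0,0],[0.2,0,0],[0.2,0,0],[0.15,0,0],[0.1,0,0],[0,0,0],[0,0,0]],"grip":[-0.2,-0.2,-0.2,-0.2,-0.2,-0.2,-0.2,-0.2,-0.2,-0.2]}' 80
python3 go.py 0.635 -0.107 0.064
python3 - <<'E'
from h import *
for c in ('side','top'):
    im=bot.camera(c); cv2.imwrite(f'pics/{c}6.png',im[:,:,::-1])
im=cv2.imread('pics/side6.png'); cv2.imwrite('pics/side6z.png',cv2.resize(im[150:240,270:370],None,fx=6.5,fy=6.5,interpolation=2))
E
```

```text
time: 14.6
tcp_pos: [0.6379, -0.1076, 0.0698]
eef_rot: [[0.004, 0.963, 0.268], [-0.001, 0.268, -0.963], [-1.0, 0.003, 0.002]]
wrist_force: [-0.6, -0.1, -1.3]
gripper_width: 0.0513
t 14.6 tcp [ 0.6379 -0.1076  0.0698] w 0.0513 F [-0.6 -0.1 -1.3]
turn units [ 0.007  0.022 -0.043]
shift units now-frame [ 0.116 -0.053 -0.026]  target-frame [ 0.116 -0.052 -0.026]
```

View pics/side6z.png

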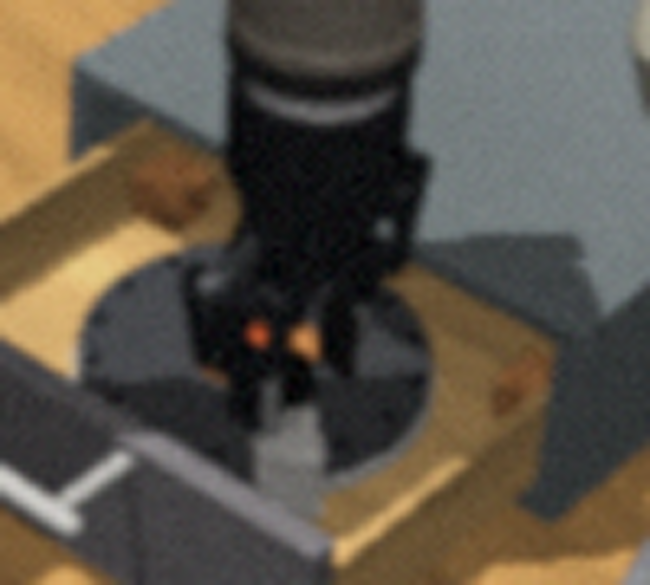

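```bash
python3 -m creep '{"turn":[[0,0,0],[0,0,0],[0,0,0],[0,0,0],[0,0,0],[0,0,0],[0,0,0],[0,0,0],[0,0,0],[0,0,0]],"delta_pos":[[0.1,-0.03,0],[0,0,0],[0,0,0],[0,0,0],[0,0,0],[0,0,0],[0,0,0],[0,0,0],[0,0,0],[0,0,0]],"grip":[-0.2,-0.2,0.2,0.4,0.6,0.8,1,1,1,1]}' 80
python3 go.py 0.635 -0.107 0.064
```

```text
time: 15.7
tcp_pos: [0.636, -0.1079, 0.065]
eef_rot: [[0.003, 0.963, 0.268], [-0.0, 0.268, -0.963], [-1.0, 0.003, 0.001]]
wrist_force: [-3.6, 0.3, 6.2]
gripper_width: 0.0222
t 15.7 tcp [ 0.636  -0.1079  0.065 ] w 0.0222 F [-3.6  0.3  6.2]
turn units [ 0.007  0.017 -0.036]
shift units now-frame [ 0.02  -0.015 -0.024]  target-frame [ 0.02  -0.015 -0.024]
```

```bash
python3 -m creep '{"turn":[[0,0,0],[0,0,0],[0,0,0],[0,0,0],[0,0,0],[0,0,0],[0,0,0],[0,0,0],[0,0,0],[0,0,0]],"delta_pos":[[0,0,0],[-0.03,0,0],[-0.03,0,0],[-0.03,0,0],[-0.03,0,0],[-0.03,0,0],[-0.03,0,0],[-0.03,0,0],[0,0,0],[0,0,0]],"grip":[1,1,1,1,1,1,1,1,1,1]}' 80
python3 go.py 0.635 -0.107 0.064
```

```text
time: 16.7
tcp_pos: [0.6359, -0.1079, 0.075]
eef_rot: [[0.003, 0.963, 0.268], [-0.001, 0.268, -0.963], [-1.0, 0.003, 0.001]]
wrist_force: [1.5, -1.1, -10.2]
gripper_width: 0.0225
t 16.7 tcp [ 0.6359 -0.1079  0.075 ] w 0.0225 F [  1.5  -1.1 -10.2]
turn units [ 0.007  0.018 -0.033]
shift units now-frame [ 0.22  -0.014 -0.023]  target-frame [ 0.221 -0.013 -0.022]
```

```bash
python3 -m creep '{"turn":[[0,0,0],[0,0,0],[0,0,0],[0,0,0],[0,0,0],[0,0,0],[0,0,0],[0,0,0],[0,0,0],[0,0,0]],"delta_pos":[[-0.02,0,0],[-0.02,0,0],[-0.02,0,0],[-0.02,0,0],[-0.02,0,0],[0,0,0],[0,0,0],[0,0,0],[0,0,0],[0,0,0]],"grip":[1,1,1,1,1,1,1,1,1,1]}' 80
python3 go.py 0.635 -0.107 0.064
```

```text
time: 17.7
tcp_pos: [0.6358, -0.1079, 0.0794]
eef_rot: [[0.002, 0.963, 0.268], [-0.001, 0.268, -0.963], [-1.0, 0.002, 0.002]]
wrist_force: [3.6, -3.2, -24.1]
gripper_width: 0.0223
t 17.7 tcp [ 0.6358 -0.1079  0.0794] w 0.0223 F [  3.6  -3.2 -24.1]
turn units [ 0.008  0.019 -0.027]
shift units now-frame [ 0.308 -0.011 -0.021]  target-frame [ 0.308 -0.01  -0.021]
```

```bash
python3 -m creep '{"turn":[[0,0,0],[0,0,0],[0,0,0],[0,0,0],[0,0,0],[0,0,0],[0,0,0],[0,0,0],[0,0,0],[0,0,0]],"delta_pos":[[-0.02,0,0],[0,0,0],[0,0,0],[0,0,0],[0,0,0],[0,0,0],[0,0,0],[0,0,0],[0,0,0],[0,0,0]],"grip":[1,1,1,1,1,1,1,1,1,1]}' 80
python3 go.py 0.635 -0.107 0.064
python3 - <<'E'
from h import *
for c in ('side','top'):
    im=bot.camera(c); cv2.imwrite(f'pics/{c}7.png',im[:,:,::-1])
    for q in ('knob_grip','knob','drawer_handle','bowl','brush','tape','pot'): print(c,q,[(r['conf'],r['centre']) for r in bot.mark_of(c,q)[:2]])
a=cv2.imread('pics/side7.png'); 
z1=cv2.resize(a[150:240,270:370],(500,450),interpolation=2); z1=cv2.convertScaleAbs(z1,alpha=1.8,beta=25)
cv2.imwrite('pics/f7.png',z1);
E
```

```text
time: 18.7
tcp_pos: [0.635, -0.1081, 0.0794]
eef_rot: [[0.001, 0.964, 0.268], [-0.001, 0.268, -0.964], [-1.0, 0.001, 0.002]]
wrist_force: [4.8, -4.2, -29.3]
gripper_width: 0.0227
t 18.7 tcp [ 0.635  -0.1081  0.0794] w 0.0227 F [  4.8  -4.2 -29.3]
turn units [ 0.005  0.02  -0.008]
shift units now-frame [ 0.309  0.005 -0.021]  target-frame [ 0.309  0.005 -0.021]
side knob_grip []
side knob []
side drawer_handle [(0.96, [220.7, 265.6])]
side bowl [(0.69, [190.7, 248.8])]
side brush [(0.79, [257.0, 365.8])]
side tape [(0.96, [171.7, 146.5])]
side pot [(0.74, [356.2, 317.9]), (0.48, [212.7, 314.5])]
top knob_grip []
top knob []
top drawer_handle [(0.92, [237.5, 292.6])]
top bowl [(0.75, [219.0, 220.6])]
top brush [(0.75, [175.1, 346.1])]
top tape [(0.71, [287.8, 134.9])]
top pot [(0.94, [270.7, 406.0])]
```

View pics/f7.png

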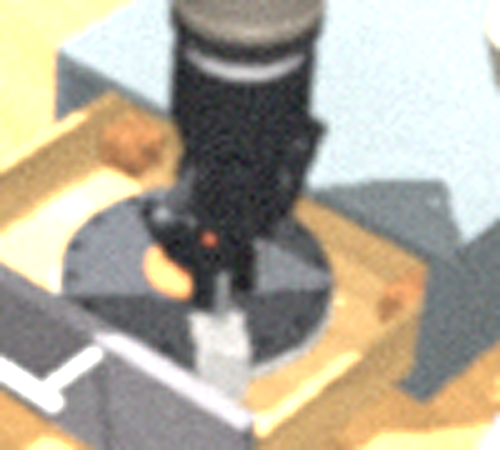

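View pics/side7.png

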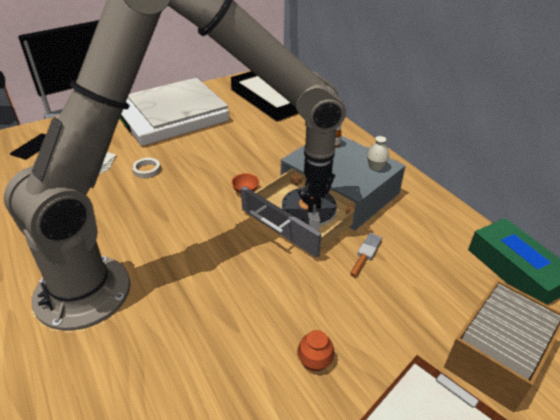

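View pics/top7.png

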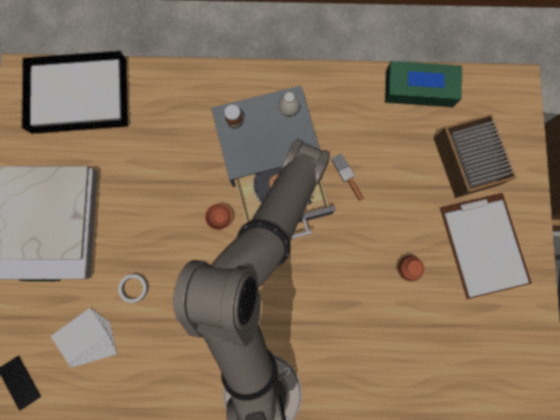

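Run:
```python
from h import *
a=cv2.imread('pics/side4.png',0);b=cv2.imread('pics/side7.png',0)
def sh(a,b,x,y,w,h):
    r=cv2.matchTemplate(cv2.resize(b[y-4:y+h+4,x-4:x+w+4],None,fx=5,fy=5,interpolation=2),cv2.resize(a[y:y+h,x:x+w],None,fx=5,fy=5,interpolation=2),cv2.TM_CCOEFF_NORMED)
    m=cv2.minMaxLoc(r); return (m[3][0]/5-4,m[3][1]/5-4,round(m[1],3))
print('handle',sh(a,b,250,205,40,30),'panel corner',sh(a,b,308,222,24,26))
a0=cv2.imread('pics/side0.png',0);t0=cv2.imread('pics/top0.png',0);t7=cv2.imread('pics/top7.png',0)
for n,A,B,r in (('bowl s',a0,b,(228,170,24,30)),('pot',a0,b,(294,326,46,48)),('brush',a0,b,(348,232,38,46)),('tape',a0,b,(130,155,34,26)),('bowl t',t0,t7,(202,200,28,32)),('tape t',t0,t7,(115,272,36,34)),('pot t',t0,t7,(395,250,34,34)),('brush t',t0,t7,(328,150,38,54))): print(n,sh(A,B,*r))
```

```text
handle (0.20000000000000018, 0.20000000000000018, 0.838) panel corner (0.20000000000000018, 0.5999999999999996, 0.862)
bowl s (-0.20000000000000018, 0.0, 0.933)
pot (0.0, 0.0, 0.997)
brush (0.0, 0.20000000000000018, 0.894)
tape (-0.20000000000000018, -0.20000000000000018, 0.472)
bowl t (0.0, 0.0, 0.996)
tape t (0.0, 0.0, 0.497)
pot t (0.0, 0.0, 0.997)
brush t (0.40000000000000036, 0.20000000000000018, 0.93)
```

Run:
```python
from plant import bot
s=bot.get_state(); print(s['time'],s['tcp_pos'],s['wrist_force'],s['gripper_width'])
print(bot.close_job())
```

```text
19.5 [ 0.63513031 -0.10801188  0.07949291] [  5.31294424  -4.74785884 -29.88277704] 0.02231907595857402
the job is handed in; nothing more can be done
None
```

I pulled the drawer out to its stop and left it out. I then gripped the bolt's knob, drew it up to its stop, and handed the job in at 19.5 s still holding it.

**Drawer:** The tool moved the handle 152 mm, after which a further 9 mm of command gave no motion and the force rose to 33 N. Comparing pictures showed the drawer still out while I held the knob.

**Bolt:** It rose 14.4 mm. A further 1 mm of pull gave no rise, and the force went from 24 N to 29 N, so it is against its stop rather than slipping. The jaws stayed at about 22 mm under a commanded 80 N. They also read about 2 mm under the handle bar's true thickness, so this fits the 25 mm knob.

**Loose things:** The bowl, brush and pot match their first pictures within 0.4 px. The tape showed no shift either, but its match was weak, at about 0.5.

**Checks that disagreed or failed:**
- The network did not find the knob once it was between the fingers, so "fully drawn" rests on the travel and force readings.
- The two cameras put the knob about 4 mm apart. It was also 4–6 mm nearer the turntable's centre than the given dimensions imply. The grip closed with only about 4 N of side force.
- One network reading of the pulled-out handle was about 5 px off my own measurement, so I used mine.

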